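# Clip the setting rod into its sloped stand

### The arm

A 7-joint arm with a two-finger parallel gripper is mounted at the origin on a cart in front of the work surface, level with it; the furniture and walls round the work are solid. World frame = base frame: x ahead of the robot, y to its left, z up, the work surface at z = 0. Lengths are in mm, angles in rad, forces in N, time in s.
With the tool pointing down it reaches from about 350 to 900 mm from the base axis. Payload 7.2 kg.
Tool frame: the origin (TCP) lies at the very end of the fingers, on their centre line; the grasp point (between the pads) lies env.grip_depth behind it (env.grip_depth is the distance from the TCP to the grasp point, in mm); z points along the fingers, y is the line along which they close (so a half turn about z gives the same grasp; the last joint's range is limited). The gripper opens to 88 mm and grips with 3 to 60 N. Pads are 20 mm wide; open, the fingers measure 115 mm over their backs; the gripper's body (75 mm by 178 mm) begins 61 mm behind the grasp point.
Start: joints at [-1.365, 0.411, -0.013, 1.596, 0.006, 1.134, -0.082], TCP at [169.004, 601.72, 222.653] pointing down, gripper open.
Joint ranges: [-2.95, 2.95], [-0.29, 1.99], [-1.47, 1.44], [0.14, 2.54], [-1.03, 4.17], [0.13, 1.85], [-2.86, 2.86]. Speed limits (rad/s): [2.39, 2.39, 3.01, 3.01, 3.14, 3.14, 3.14].

### API

Orientations are given as a unit quaternion [x, y, z, w].
In Python, from station import env, get_image gives the robot as it stands.
- The arm moves only by the tool apply_moves, never from a script. Its argument "deltas" is a list of rows, each a list of 5 numbers: the finger opening in mm, from 0 to 87.8, then the shift along the world's x, y, z in units of 30 mm (1.0 is 30 mm), then the turn about the world's z in units of 5 degrees (1.0 is 5 degrees). In form: [[grip, tx, ty, tz, spin], ...]. A call has 1 to 12 rows; each row shifts and turns the commanded pose from where the row before left it; what a row does not reach is not made up. A row lasts 1/10 s, in which the tool goes at most 50 mm and 8.59 degrees, less where a joint would pass 70% of its speed; a pose out of reach is approached as far as the arm can. A call is refused whole if a number of a shift passes 1 or a number of a turn 1, either way. A call with a gripper value outside its range is refused whole. The fingers move at their own pace and stop on an object; the grip force is fixed at half the most. Time passes only in rows, so rows that do not move let the fingers close. It gives the time, the measured TCP pose, the force, the opening and the grip force at its end, in the units of the state.
- env.sense(): the state, without advancing time (a new reading comes with each control period).
- get_image(name): name is "scene" or "top"; returns a dict with "color" (480x640x3 uint8, red, green, blue), "K" (3x3 intrinsics, pixels), "position" and "orientation" of the camera in the world. Camera axes: x right, y down, z forward; pixel columns grow to the right and rows downward; lengths in mm; the calibration is good to about 2 mm. A picture is of the moment at which its call begins. There is no depth.
- env.close_job(): hands the job in; it is judged then, once.
The state is a dict: "t": time; "joint_positions": joint angles; "qd": joint speeds; "tau": joint torques, N m; "eef_pos": TCP position; "tool_rot": TCP orientation; "contact_force": force on the tool from outside, world axes, zero at the start; "torque": the same for the moment, N m; "grip_width": opening from 0.0 (shut) to 1.0 (fully open); "grip_force": force on a finger pad.
Only numpy, scipy, OpenCV 4.12 (cv2) and the standard library are available. Lean on these libraries where they do the work, as an engineer would, in place of code of your own. Each camera call takes 0.05 s, during which the arm holds its last target. There are 200 camera calls.

### The job

Lift the setting rod off its wooden rest by the orange handle and put it away in the sloped stand by the press: feel with its down-turned pin along the floor of the black channel until the pin drops into the socket there, then push the rod down past the sprung roller jaw until it sits fully home in both forks and the jaw has closed over it. Let go and leave the other things on the table where they stand.

Things in the scene. Friction and masses are not known exactly. Their poses are not given: they have to be found in the camera images.
- rod: Loose steel rod, 14 mm diameter, 0.2 to 0.36 kg. Origin on its axis under the middle of the orange handle; y runs along the rod (from y=-75 to +95 mm), z points up out of the handle, x across it. At the start it lies level in the rest, its pin hanging down 11 mm clear of the table.
- handle (a point): Good grasp point, 18 mm above the rod's origin. The orange handle is a flat-sided block 18 mm wide (rod's x), 50 mm long (y), from 9 mm below to 29 mm above the rod's axis; grasp it across x.
- pin_tip (a point): Centre of the flat tip of the steel pin, 10 mm diameter, that stands square to the rod and points along the rod's -z; at (0, 88, -45) mm in the rod's frame.
- rest: Fixed light-wood rest, foot 70 x 124 mm, origin underside centre. Two U saddles, 10 mm wide, at y=-47 and +47 mm, tops 61 mm above the table, and a rail 16 mm wide under the handle. The rod lies in it with axis 56 mm above this origin, frames parallel, and lifts straight up.
- clip: Seat of the fork clip on the fixed sloped stand (foot 115 x 205 mm, seat 85 mm above the table). y along the seated rod, pin at the +y (far) end; z square out of the forks' mouth, leaning 30 deg from vertical toward the robot's left; x up the slope. The rod seats with axes parallel to these, axis on x=z=0, going in along -z, so the tool must lean too. Depending on the socket its origin ends at y=-13 to +13 mm.
- fork_pin_side (a point): Seat floor of the +y fork, at (0, 47, -7) mm in the clip frame; the other is at y=-47 mm. Aluminium, 10 mm wide each, 84 mm free between them. Fixed prong on the -x side: inner face at x=-7.75 mm, rounded top at z=12 mm. The jaw closes the +x side.
- channel (a point): Middle of the black channel's floor, at (0, 88, -21) mm in the clip frame. Channel along y, y=56 to 118 mm, 16 mm wide, walls 7 mm high. With the pin tip on the floor the rod's axis is at z=24 mm, clear of jaw and forks. One socket in the floor, 16 mm wide, 14 mm long in y, over 30 mm deep; its centre is anywhere from y=75 to 101 mm, not reported: feel for it. Seated, the pin is 24 mm in.
- jaw (a joint): Opening (rad) of the red jaw, hinged at x=15, z=-30 mm in the clip frame, one piece for both forks, sprung to 0 = closed (0.56 N m, plus 2 N m per rad). Over each fork it carries a free brass roller, 10 mm diameter, axis at x=9, z=8 mm when closed. The rod meets the rollers at axis z=16 mm, opens the jaw about 0.06 rad, and it snaps back over the rod; this takes about 10 to 18 N.
- oil_spray: Bystander: standing blue spray can with red cap, 53 mm diameter, 182 mm tall; origin centre of underside.
- bearing_3: Bystander: ball bearing lying flat, 32 mm diameter, 10 mm high; origin centre of underside.

How it is judged (in metres and radians):
On the way:
1. the pin has dropped at least 4 mm into the socket in the channel floor (z of pin_tip in the frame of clip between -0.05 and -0.025 m and x of pin_tip in the frame of clip between -0.008 and 0.008 m and y of pin_tip in the frame of clip between 0.07 and 0.106 m), for 0.1 s.
At the end, for the whole second after the job is handed in: The rod rests in both forks: axis within 3 mm of the seat across and in depth, within 18 mm lengthwise, parallel within 0.05 rad; pin tip over 41 mm below the seat; jaw under 0.04 rad; spray can and bearing within 40 mm of their places (x of rod in the frame of clip between -0.003 and 0.003 m and y of rod in the frame of clip between -0.018 and 0.018 m and z of rod in the frame of clip between -0.003 and 0.003 m and angle between the y axis of rod and the y axis of clip, either way round below 0.05 rad and z of pin_tip in the frame of clip below -0.041 m and value of joint jaw below 0.04 rad and linear speed of rod below 0.01 m/s and distance of each of oil_spray, bearing_3 from where it was at the start of the episode below 0.04 m); the robot touches nothing.
It fails at once if a bystander (spray can, bearing) is pushed 40 mm or more from its place (distance of any of oil_spray, bearing_3 from where it was at the start of the episode above 0.04 m).
It also fails if it takes over 51 s, if anything falls off the work surface, if the arm or the gripper's body presses on something with over 40 N, if the wrist force passes 120 N, or if a joint passes its speed limit or range.

## Working session

There is one attempt and no reset: what is moved stays moved. The work goes in short steps, Python scripts to look and compute and a tool call to move; the robot and the scene stay as the last step left them, time stands still between calls to the robot, and variables do not carry over. Pictures are saved under pics/ and viewed, at most 10 in all, crops included, and the job is handed in when it is done.

Besides the shell and the picture viewer there is one more tool, called after "Emit:" as name([rows], argument=value, ...), one row to a line, values as JSON. apply_moves: Moves the arm, as the interface text tells. Its arguments: {"type":"object","properties":{"deltas":{"type":"array"}},"required":["deltas"]}

```bash
ls; mkdir -p pics
python3 - <<'E'
from station import env,get_image
import cv2,numpy as np
print(env.grip_depth,[a for a in dir(env) if a[0]!='_']);print(env.sense())
for n in("scene","top"):
    d=get_image(n);cv2.imwrite(f"pics/{n}0.png",d["color"][:,:,::-1]);print(n,d["K"],d["position"],d["orientation"])
E
```

```text
pics
18.700000000000003 ['IKError', 'close_job', 'grip_depth', 'sense']
{'t': 0.0, 'joint_positions': array([-1.36523015,  0.41185966, -0.01271483,  1.59706013,  0.00561475,
        1.13430474, -0.08217361]), 'qd': array([-0.00076871, -0.00046867, -0.0010199 ,  0.00155904,  0.00261412,
       -0.00084925, -0.00287198]), 'tau': array([ 5.62878413e-04, -5.87964928e+01,  6.42120391e-01, -2.91069138e+01,
       -5.37288375e-02,  1.84256618e-02,  1.39377448e-04]), 'eef_pos': array([168.87932665, 601.21372333, 221.82756238]), 'tool_rot': array([ 1.36426300e-01,  9.90649902e-01, -7.96741388e-04, -4.62595051e-05]), 'contact_force': array([-0.19971924,  0.62872787, -0.48097054]), 'torque': array([0.03483753, 0.00891548, 0.01408495]), 'grip_force': 0.0, 'grip_width': 0.9968914156738122}
scene [[510.698414     0.         318.87889927]
 [  0.         510.698414   233.0587417 ]
 [  0.           0.           1.        ]] [-345.28113241 -604.13740559  885.77349948] [ 0.81144997 -0.3588081   0.19291736 -0.41903292]
top [[451.44370199   0.         313.19721097]
 [  0.         451.44370199 240.76694554]
 [  0.           0.           1.        ]] [ 401.32205013  128.28063506 1273.02073771] [ 0.70669956 -0.70646197  0.02000978 -0.03296697]
```

View pics/scene0.png

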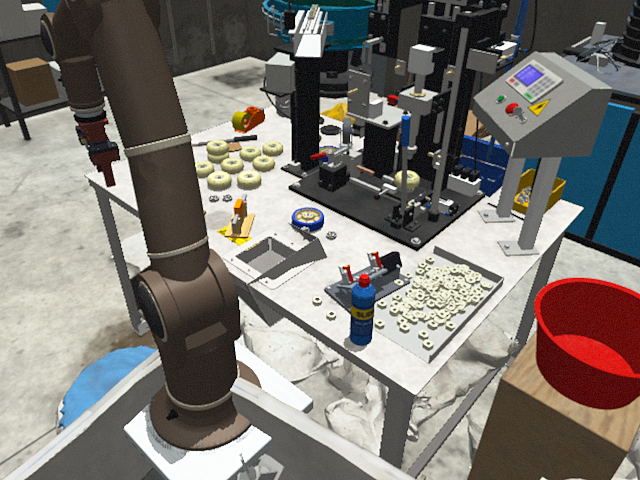

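View pics/top0.png

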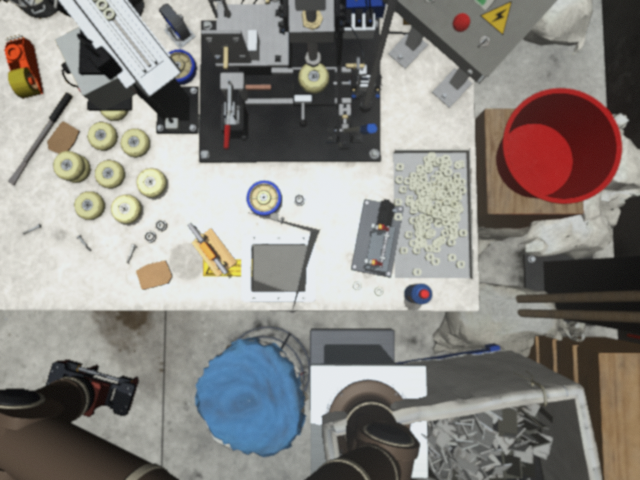

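Run:
```python
import cv2,numpy as np
s=cv2.imread("pics/scene0.png");t=cv2.imread("pics/top0.png")
r=lambda im,x,y,w,h,k:cv2.resize(im[y:y+h,x:x+w],None,fx=k,fy=k,interpolation=cv2.INTER_CUBIC)
a=r(t,170,205,100,100,4);b=r(t,340,190,100,100,4);c=r(s,200,180,66,50,6);d=r(s,320,240,100,75,4)
c=cv2.resize(c,(400,300));m=np.hstack([np.vstack([a]),b]);n=np.hstack([c,d[:300]])
cv2.imwrite("pics/crop0.png",np.vstack([m,n])[:600] if 0 else m);cv2.imwrite("pics/crop1.png",n)
```

```text
(no output)
```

View pics/crop0.png

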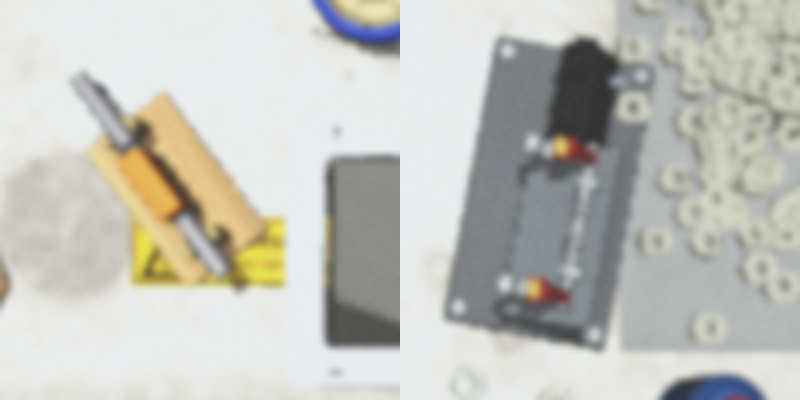

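View pics/crop1.png

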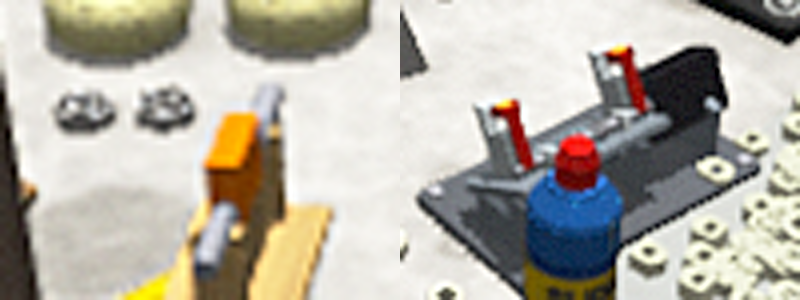

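```bash
cat > h.py <<'E'
import cv2,numpy as np
from scipy.spatial.transform import Rotation as R
from station import env,get_image
def ray(d,uv):
    v=np.linalg.inv(d["K"])@np.array([uv[0],uv[1],1.]);return np.array(d["position"]),R.from_quat(d["orientation"]).apply(v)
def onz(d,uv,z):
    o,v=ray(d,uv);return o+v*(z-o[2])/v[2]
def tri(a,ua,b,ub):
    o,v=ray(a,ua);p,w=ray(b,ub);s=np.linalg.lstsq(np.c_[v,-w],p-o,rcond=None)[0]
    return (o+v*s[0]+p+w*s[1])/2,np.linalg.norm(o+v*s[0]-p-w*s[1])
def mask(im,box,lo,hi):
    x,y,w,h=box;m=cv2.inRange(cv2.cvtColor(im,cv2.COLOR_RGB2HSV)[y:y+h,x:x+w],lo,hi)
    n,l,st,c=cv2.connectedComponentsWithStats(m);return [(st[i][4],np.round(c[i]+[x,y],2),st[i][:4]+[x,y,0,0]) for i in range(1,n) if st[i][4]>3]
E
python3 - <<'E'
from h import *
S,T=get_image("scene"),get_image("top")
print("orange top",mask(T["color"],(180,215,60,60),(8,190,120),(16,255,255)))
print("orange scene",mask(S["color"],(225,190,30,45),(8,190,120),(16,255,255)))
for n,d,b in(("T",T,(360,215,40,60)),("S",S,(335,245,50,40))):
    print(n,"yel",mask(d["color"],b,(12,120,150),(32,255,255)))
    print(n,"red",mask(d["color"],b,(0,150,60),(8,255,255)))
print("foot z=~8",[onz(T,p,8).round(1) for p in((366.75,202.5),(354.75,266.75),(388.5,273.75),(400.5,208.75))])
print("rod ends z56",onz(T,(189.5,224.5),58),onz(T,(225,273),58))
E
```

```text
orange top []
orange scene [(np.int32(8), array([240.12, 204.25]), array([239, 201,   3,   7])), (np.int32(6), array([237.83, 210.67]), array([237, 210,   3,   3]))]
T yel [(np.int32(14), array([379.93, 226.14]), array([379, 224,   3,   5])), (np.int32(10), array([373.5, 262. ]), array([373, 260,   2,   5]))]
T red [(np.int32(4), array([382.5, 226.5]), array([382, 226,   2,   2]))]
S yel [(np.int32(4), array([374.5, 252. ]), array([373, 252,   4,   1])), (np.int32(6), array([345.83, 265.67]), array([344, 265,   4,   2]))]
S red [(np.int32(43), array([377.58, 259.44]), array([374, 252,   7,  16])), (np.int32(52), array([348.67, 272.63]), array([343, 265,  10,  17])), (np.int32(71), array([364.46, 280.24]), array([360, 276,  10,   9]))]
foot z=~8 [array([6.046e+02, 5.000e-01, 8.000e+00]), array([423.5,  35.3,   8. ]), array([404.1, -58.4,   8. ]), array([586.6, -94.2,   8. ])]
rod ends z56 [537.0487037  487.22819142  58.        ] [405.53398032 388.22213067  58.        ]
```

Run:
```python
from h import *
S,T=get_image("scene"),get_image("top")
for n,d,b in (("T",T,(190,225,45,45)),("S",S,(232,190,24,45))):
    im=d["color"];x,y,w,h=b;m=cv2.inRange(cv2.cvtColor(im,cv2.COLOR_RGB2HSV)[y:y+h,x:x+w],(8,175,80),(18,255,255))
    c=max(cv2.findContours(m,0,1)[0],key=cv2.contourArea);r=cv2.minAreaRect(c);print(n,np.array(r[0])+[x,y],r[1:],(cv2.boxPoints(r)+[x,y]).round(1).tolist())
    if n=="T": print(onz(T,np.array(r[0])+[x,y],85),[onz(T,p,85)[:2].round(0) for p in cv2.boxPoints(r)+[x,y]])
for a,b in (((380.5,226.3),(375,252)),((374,262.2),(346,265.5))): print(tri(T,a,S,b))
```

```text
Traceback (most recent call last):
ValueError: max() iterable argument is empty
```

Run:
```python
from h import *
S,T=get_image("scene"),get_image("top")
hs=cv2.cvtColor(T["color"],cv2.COLOR_RGB2HSV);print([hs[250+k,208+k].tolist() for k in(-3,-1,0,1,3,6)],hs[250,220])
for n,d,b,lo in (("T",T,(190,225,45,45),(10,150,150)),("S",S,(232,190,24,45),(8,175,80))):
    im=d["color"];x,y,w,h=b;m=cv2.inRange(cv2.cvtColor(im,cv2.COLOR_RGB2HSV)[y:y+h,x:x+w],lo,(18,255,255))
    cs=cv2.findContours(m,0,1)[0]
    if not cs: continue
    c=max(cs,key=cv2.contourArea);r=cv2.minAreaRect(c);print(n,np.array(r[0])+[x,y],r[1:])
    if n=="T": print(onz(T,np.array(r[0])+[x,y],85))
for a,b in (((380.5,226.3),(375,252)),((374,262.2),(346,265.5))): print(tri(T,a,S,b))
```

```text
[[20, 157, 231], [20, 159, 231], [20, 157, 231], [20, 159, 230], [19, 160, 229], [16, 165, 182]] [ 20 100 230]
T [209.45000076 250.34999847] ((17.39252471923828, 5.692099571228027), 71.56504821777344)
[465.18916112 424.6904787   85.        ]
S [238.6351347  208.81081009] ((14.631509780883789, 8.548747062683105), 80.53767395019531)
(array([527.08049415, -25.42106566, 101.85930335]), np.float64(0.4435185016709387))
(array([433.49314887,  -7.29681293, 103.12598666]), np.float64(0.2535425334620906))
```

Run:
```python
from h import *
T=get_image("top")
x,y,w,h=190,225,45,45;m=cv2.inRange(cv2.cvtColor(T["color"],cv2.COLOR_RGB2HSV)[y:y+h,x:x+w],(10,140,120),(22,255,255))
m=m[:, :];c=max(cv2.findContours(m,0,1)[0],key=cv2.contourArea);r=cv2.minAreaRect(c)
print(r);bp=cv2.boxPoints(r)+[x,y];print(onz(T,np.array(r[0])+[x,y],85),[onz(T,p,85)[:2].round(0).tolist() for p in bp])
hs=cv2.inRange(m,1,255)
for q in m[5:35,5:40]: print(''.join('#' if v else '.' for v in q))
```

```text
((17.420000076293945, 25.560001373291016), (18.600000381469727, 7.200000286102295), 53.13010025024414)
[464.63249959 430.07636161  85.        ] [[479.0, 453.0], [490.0, 438.0], [451.0, 407.0], [439.0, 422.0]]
...................................
...................................
...................................
...................................
...................................
...................................
...................................
...................................
...................................
...................................
...................................
...................................
.........#.........................
.......#####.......................
......#######......................
.....########......................
.....#########.....................
......#########....................
......##########...................
.......#########...................
........#########..................
.........#########.................
.........##########................
..........#########................
...........#########...............
............########...............
............#########..............
.............#######...............
..............#####................
...............##..................
```

Emit:
apply_moves([
  [66,0.985,-0.57,0,-0.75],
  [66,0.985,-0.57,0,-0.75],
  [66,0.985,-0.57,0,-0.75],
  [66,0.985,-0.57,0,-0.75],
  [66,0.985,-0.57,0,-0.75],
  [66,0.985,-0.57,-0.4,-0.75],
  [66,0.985,-0.57,-0.4,-0.75],
  [66,0.985,-0.57,-0.4,-0.75],
  [66,0.985,-0.57,-0.4,-0.75],
  [66,0.985,-0.57,-0.4,-0.75],
  [66,0,0,0,0],
  [66,0,0,0,0],
])

```text
t: 1.65
eef_pos: [464.8, 430.1, 162.3]
tool_rot: [0.448, 0.894, -0.0, -0.0]
contact_force: [-0.8, 0.8, 0.4]
grip_width: 0.749
grip_force: 0.0
```

Run:
```python
from h import *
s=env.sense();print(s["t"],s["eef_pos"],R.from_quat(s["tool_rot"]).as_matrix().round(3),s["joint_positions"].round(2),s["contact_force"].round(2))
d=get_image("scene")["color"];cv2.imwrite("pics/s1.png",cv2.resize(d[140:260,180:340,::-1],None,fx=5,fy=5,interpolation=2))
```

```text
1.65 [464.83733571 430.11655354 162.25752669] [[-0.598  0.801 -0.001]
 [ 0.801  0.598 -0.001]
 [-0.    -0.001 -1.   ]] [-0.97  0.48  0.21  1.65 -0.12  1.02 -0.08] [-0.78  0.75  0.36]
```

View pics/s1.png

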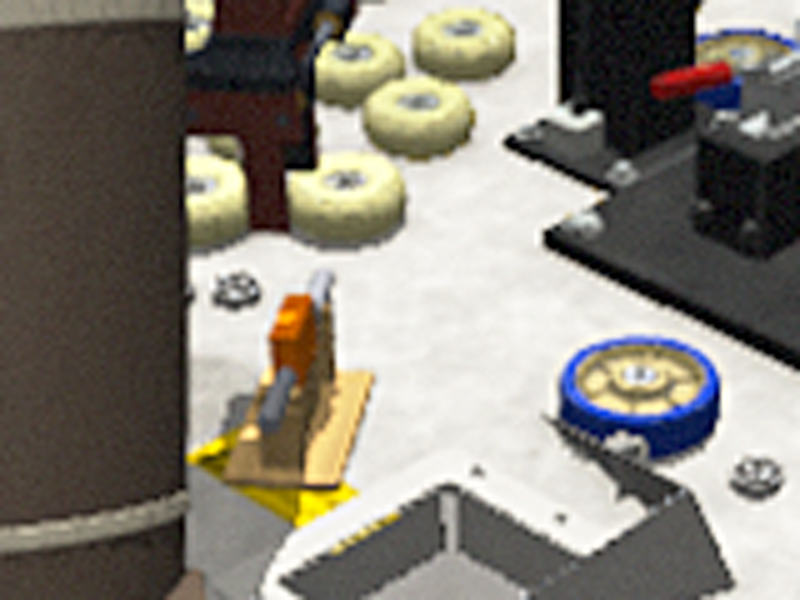

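Emit:
apply_moves([
  [66,0,0,-0.55,0],
  [66,0,0,-0.55,0],
  [66,0,0,-0.55,0],
  [66,0,0,-0.55,0],
  [66,0,0,-0.45,0],
  [66,0,0,-0.3,0],
  [66,0,0,-0.2,0],
  [66,0,0,-0.1,0],
  [66,0,0,0,0],
])

```text
t: 2.6
eef_pos: [464.5, 430.8, 65.1]
tool_rot: [0.448, 0.894, 0.0, -0.0]
contact_force: [0.5, -0.3, 0.8]
grip_width: 0.751
grip_force: 0.0
```

Emit:
apply_moves([
  [46,0,0,0,0],
  [46,0,0,0,0],
  [46,0,0,0,0],
  [46,0,0,0,0],
])

```text
t: 3.0
eef_pos: [464.7, 430.8, 65.7]
tool_rot: [0.448, 0.894, 0.0, 0.0]
contact_force: [-0.4, -1.0, 4.1]
grip_width: 0.565
grip_force: 30.0
```

Emit:
apply_moves([
  [46,0,0,0.3,0],
  [46,0,0,0.5,0],
  [46,0,0,0.7,0],
  [46,0,0,0.7,0],
  [46,-0.15,-0.55,0,0],
  [46,-0.15,-0.56,0,0],
  [46,-0.15,-0.56,0,0],
  [46,0,0,-0.4,0],
  [46,0,0,-0.37,0],
  [46,0,0,0,0],
])

```text
t: 4.0
eef_pos: [450.0, 380.8, 106.3]
tool_rot: [0.447, 0.894, -0.001, -0.001]
contact_force: [0.2, 0.2, -4.6]
grip_width: 0.565
grip_force: 30.0
```

Run:
```python
from h import *
s=env.sense();print(s["t"],s["eef_pos"],s["contact_force"].round(2),s["torque"].round(3))
d=get_image("scene")["color"];t=get_image("top")["color"]
a=cv2.resize(d[150:260,200:310,::-1],(500,500),interpolation=2);b=cv2.resize(t[220:290,180:250,::-1],(300,300),interpolation=2)
cv2.imwrite("pics/s2.png",np.hstack([a,cv2.copyMakeBorder(b,0,200,0,0,0)]))
```

```text
4.0 [449.98371076 380.78497463 106.3142012 ] [ 0.18  0.15 -4.62] [-0.143  0.101  0.009]
```

View pics/s2.png

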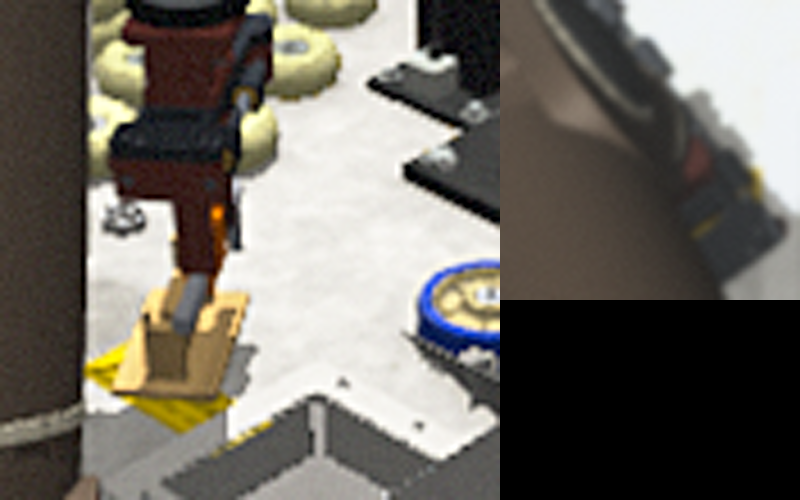

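Emit:
apply_moves([
  [46,-0.08,0.107,0,0],
  [46,-0.08,0.107,0,0],
  [46,-0.08,0.107,0,0],
  [46,0,0,0,0],
])

```text
t: 4.5
eef_pos: [443.2, 391.3, 108.2]
tool_rot: [0.447, 0.894, 0.0, -0.0]
contact_force: [-0.1, 1.1, -3.7]
grip_width: 0.569
grip_force: 30.0
```

Emit:
apply_moves([
  [46,-0.08,0.107,0,0],
  [46,-0.04,0.053,0,0],
  [46,0,0,0,0],
])

```text
t: 4.8
eef_pos: [441.1, 393.8, 108.2]
tool_rot: [0.448, 0.894, -0.0, 0.001]
contact_force: [1.9, -3.9, -3.2]
grip_width: 0.571
grip_force: 30.0
```

Emit:
apply_moves([
  [46,-0.08,0.107,0,0],
  [46,-0.04,0.053,0,0],
  [46,0,0,0,0],
])

```text
t: 5.1
eef_pos: [436.8, 399.1, 107.9]
tool_rot: [0.448, 0.894, -0.0, 0.0]
contact_force: [1.8, -5.7, -1.8]
grip_width: 0.573
grip_force: 30.0
```

Emit:
apply_moves([
  [46,-0.08,0.107,0,0],
  [46,-0.04,0.053,0,0],
  [46,0,0,0,0],
])

```text
t: 5.4
eef_pos: [433.2, 403.9, 107.6]
tool_rot: [0.448, 0.894, -0.001, 0.0]
contact_force: [3.6, -4.3, -4.0]
grip_width: 0.574
grip_force: 30.0
```

Emit:
apply_moves([
  [46,-0.08,0.107,-0.03,0],
  [46,-0.08,0.107,-0.05,0],
  [46,-0.08,0.107,-0.06,0],
  [46,0,0,0,0],
])

```text
t: 5.8
eef_pos: [425.3, 414.4, 103.7]
tool_rot: [0.447, 0.894, -0.0, -0.0]
contact_force: [-0.1, -3.9, -0.8]
grip_width: 0.575
grip_force: 30.0
```

Run:
```python
from h import *
d=get_image("scene")["color"]
cv2.imwrite("pics/s3.png",cv2.resize(d[175:245,220:280,::-1],(515,600),interpolation=2))
```

```text
(no output)
```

View pics/s3.png

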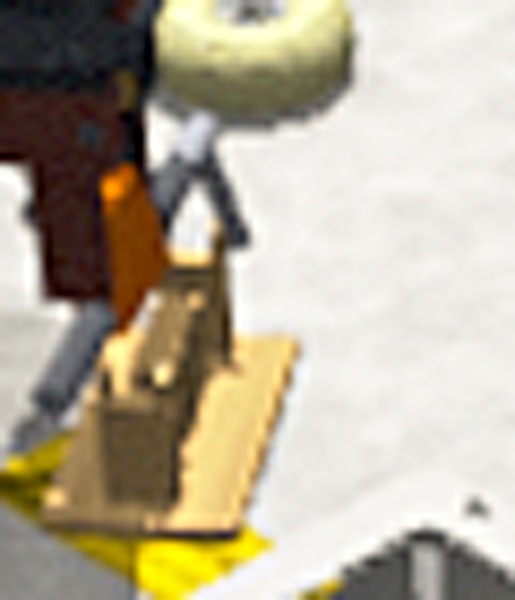

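```bash
cat >> h.py <<'E'
def proj(d,p):
    v=R.from_quat(d["orientation"]).inv().apply(np.array(p)-d["position"]);u=d["K"]@v;return u[:2]/u[2]
E
python3 - <<'E'
from h import *
S=get_image("scene");s=env.sense();print(s["eef_pos"].round(1))
y=R.from_quat(s["tool_rot"]).apply([0,1,0]);x=np.cross(y,[0,0,1]);P=s["eef_pos"]+[0,0,9]
for f in(15,20,25,30,35):
    f=np.radians(f);n=np.sin(f)*x-np.cos(f)*np.array([0,0,1])
    print(np.degrees(f).round(),[((proj(S,P+yy*y+r*n)-[220,175])*8.57).round() for yy,r in((88,64),(95,19),(-75,19))])
E
```

```text
[425.6 414.2 103.8]
15.0 [array([212., 251.]), array([175., 135.]), array([ 63., 399.])]
20.0 [array([226., 248.]), array([180., 134.]), array([ 67., 398.])]
25.0 [array([240., 244.]), array([184., 132.]), array([ 72., 397.])]
30.0 [array([253., 238.]), array([188., 131.]), array([ 76., 395.])]
35.0 [array([266., 232.]), array([191., 129.]), array([ 80., 393.])]
```

Emit:
apply_moves([
  [46,-0.08,0.107,-0.03,0],
  [46,-0.06,0.08,-0.03,0],
  [46,0,0,0,0],
])

```text
t: 6.2
eef_pos: [421.9, 419.7, 101.9]
tool_rot: [0.448, 0.894, -0.0, 0.0]
contact_force: [3.1, -4.5, -3.3]
grip_width: 0.578
grip_force: 30.1
```

Emit:
apply_moves([
  [46,0.2,-0.26,0.1,0],
  [46,0.2,-0.26,0.4,0],
  [46,0,0,0.8,0],
  [46,0,0,0.8,0],
  [46,0,0,0,0],
])

```text
t: 6.7
eef_pos: [435.6, 405.8, 169.3]
tool_rot: [0.448, 0.894, 0.004, 0.001]
contact_force: [0.1, 0.6, -3.4]
grip_width: 0.578
grip_force: 30.0
```

Run:
```python
from h import *
s=env.sense();print(s["eef_pos"].round(1),s["grip_width"])
S=get_image("scene");d=S["color"]
cv2.imwrite("pics/s4.png",cv2.resize(d[145:245,220:300,::-1],(480,600),interpolation=2))
y0=R.from_quat(s["tool_rot"]).apply([0,1,0]);P=s["eef_pos"]+[0,0,9]
for yw in(0,-3,-5):
  y=R.from_euler('z',yw,degrees=True).apply(y0);x=np.cross(y,[0,0,1])
  for f in(20,25,30):
    f=np.radians(f);n=np.sin(f)*x-np.cos(f)*np.array([0,0,1])
    print(yw,np.degrees(f).round(),[((proj(S,P+yy*y+r*n)-[220,145])*6).round() for yy,r in((88,64),(95,19),(-75,19))])
```

```text
[435.6 405.8 169.3] 0.5779437105105143
0 20.0 [array([176., 240.]), array([142., 156.]), array([ 63., 337.])]
0 25.0 [array([186., 236.]), array([145., 155.]), array([ 67., 336.])]
0 30.0 [array([195., 232.]), array([148., 154.]), array([ 70., 335.])]
-3 20.0 [array([184., 241.]), array([152., 157.]), array([ 55., 337.])]
-3 25.0 [array([194., 238.]), array([155., 156.]), array([ 58., 336.])]
-3 30.0 [array([203., 235.]), array([158., 155.]), array([ 61., 335.])]
-5 20.0 [array([190., 243.]), array([158., 158.]), array([ 49., 336.])]
-5 25.0 [array([199., 240.]), array([161., 157.]), array([ 52., 335.])]
-5 30.0 [array([209., 236.]), array([164., 156.]), array([ 55., 334.])]
```

View pics/s4.png

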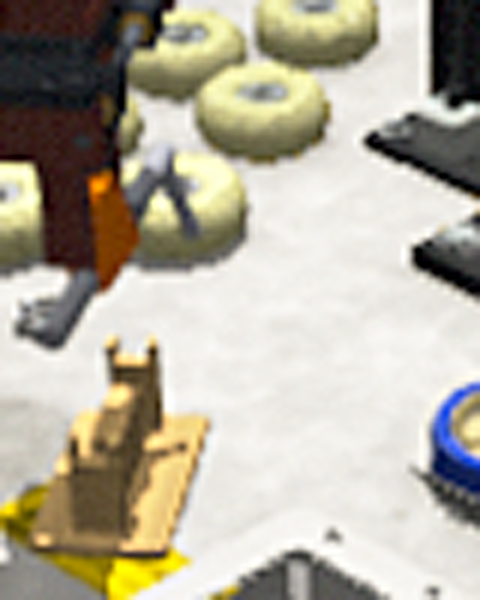

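Run:
```python
from h import *
S=get_image("scene");s=env.sense()
g=cv2.cvtColor(S["color"],cv2.COLOR_RGB2GRAY);sat=cv2.cvtColor(S["color"],cv2.COLOR_RGB2HSV)[:,:,1]
print("cols",list(range(238,258)))
for r in range(166,188): print(r,' '.join(f"{g[r,c]:3d}{'*' if sat[r,c]<55 else ' '}" for c in range(238,258)))
y0=R.from_quat(s["tool_rot"]).apply([0,1,0]);P=s["eef_pos"]+[0,0,9]
y=R.from_euler('z',-4.5,degrees=True).apply(y0);x=np.cross(y,[0,0,1])
for f in(15,20,25,30):
    f=np.radians(f);n=np.sin(f)*x-np.cos(f)*np.array([0,0,1])
    print(np.degrees(f).round(),[proj(S,P+yy*y+r*n).round(1) for yy,r in((88,64),(88,30),(95,19),(-75,19))])
```

```text
cols [238, 239, 240, 241, 242, 243, 244, 245, 246, 247, 248, 249, 250, 251, 252, 253, 254, 255, 256, 257]
166  36   29  142  158  124  100  213* 240* 234* 232* 234* 236* 234* 234* 196* 113*  98  118  129  136 
167  15   50  124  124   96  151* 228* 239* 234* 230* 227* 229* 231* 231* 235* 157*  83   92   98  107 
168  19*  57  103  103   75  193* 231* 233* 231* 228* 228* 229* 232* 229* 225* 188* 115   85   94   93 
169   9   60   91   87   91  184* 223* 221* 221* 222* 224* 228* 226* 223* 216* 215* 184* 126   89   80 
170  29*  46   69   94  149* 191* 197* 203* 213* 207* 186* 221* 240* 230* 220* 224* 218* 183* 157* 113*
171  11   12  129* 179* 205* 228* 208* 209* 218* 195* 141* 214  248  248* 243  247* 243* 242* 238* 185*
172   5   10  194* 245* 250* 243  226* 224* 211* 173* 117* 225  249* 250* 250* 250* 250* 250* 250* 239*
173   6    4  207  250* 250* 227* 177* 192* 190* 142* 102* 228  248  240  247* 249* 249* 249* 250* 250*
174  47   11  212  250* 245  150* 100* 124* 131* 104*  65* 168* 182* 189* 229* 246* 248* 248* 249* 250*
175  81   13  208  248  181* 110* 112*  93*  80*  67*  60*
[... 985 characters left out ...]
  73   68   66   66   68   90   92   98   94  102   94  102   92   76*  84*  99*  95   93   87   88 
186  70   70   68   66   80   88   91   99   99   99   97   96   95   92   90   92   93   94   97* 101*
187  72   72   65   70   93  100*  87   85   85   85   89   91   93   93   89   88   94* 108* 107* 105*
15.0 [array([249.6, 187.3]), array([246. , 177.4]), array([245.5, 173. ]), array([227.8, 202.6])]
20.0 [array([251.3, 187. ]), array([246.8, 177.3]), array([246. , 172.9]), array([228.3, 202.5])]
25.0 [array([252.9, 186.5]), array([247.6, 177. ]), array([246.5, 172.8]), array([228.8, 202.4])]
30.0 [array([254.5, 185.9]), array([248.3, 176.7]), array([247. , 172.6]), array([229.3, 202.2])]
```

Emit:
apply_moves([
  [46,0.08,-0.5,0,-0.6],
  [46,0.08,-0.9,0,-0.8],
  [46,0.08,-0.95,0,-0.8],
  [46,0.08,-0.95,0,-0.8],
  [46,0.08,-0.95,0,-0.8],
  [46,0.08,-0.95,0,-0.8],
  [46,0.08,-0.95,0,-0.8],
  [46,0.08,-0.95,0,-0.8],
  [46,0.08,-0.95,0,-0.8],
  [46,0.08,-0.95,0,-0.8],
  [46,0.08,-0.95,0,-0.8],
  [46,0.08,-0.95,0,0],
])

```text
t: 8.0
eef_pos: [462.4, 74.9, 165.1]
tool_rot: [0.746, 0.666, 0.0, 0.0]
contact_force: [-0.6, -0.4, -2.9]
grip_width: 0.574
grip_force: 30.0
```

Emit:
apply_moves([
  [46,0.08,-0.95,0,0],
  [46,0.08,-0.95,0,0],
  [46,0,-0.2,0,0],
  [46,0,0,0,0],
  [46,0,0,0,0],
])

```text
t: 8.5
eef_pos: [467.1, 14.6, 165.0]
tool_rot: [0.745, 0.668, 0.0, -0.0]
contact_force: [-0.1, 0.6, -3.3]
grip_width: 0.576
grip_force: 30.0
```

Run:
```python
from h import *
s=env.sense();print(s["t"],s["eef_pos"].round(1),R.from_quat(s["tool_rot"]).apply([0,1,0]).round(3),s["contact_force"].round(1))
S=get_image("scene");T=get_image("top")
a=cv2.resize(S["color"][190:310,310:430,::-1],(480,480),interpolation=2);b=cv2.resize(T["color"][180:280,340:405,::-1],(312,480),interpolation=2)
cv2.imwrite("pics/s5.png",np.hstack([a,b]));np.savez("s5.npz",S=S["color"],T=T["color"])
```

```text
8.5 [467.1  14.6 165. ] [ 0.994 -0.109 -0.   ] [-0.1  0.6 -3.3]
```

View pics/s5.png

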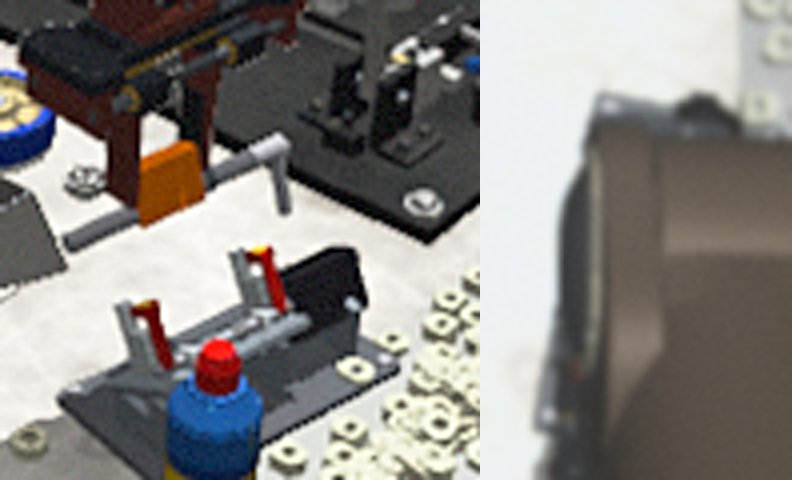

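```bash
cat > fit.py <<'E'
from h import *
from scipy.optimize import least_squares
def fit(S,tcp,pts,a0,fixpos=True):
    loc=np.array([[0,-75,0],[0,95,0],[0,88,-45.]])
    def pose(q): return R.from_euler('zxy',q[:3],degrees=True),tcp+[0,0,q[3]]
    def f(q):
        r,P=pose(q);return np.r_[np.ravel([proj(S,P+r.apply(l-[0,0,19]))-p for l,p in zip(loc,pts)]),(q[3]-9)*.5]
    s=least_squares(f,[a0,0,25,9]);r,P=pose(s.x)
    return s.x.round(1),np.abs(s.fun).max().round(2),P+r.apply([0,0,-19]),P+r.apply([0,88,-64]),r
O=np.array([481,-12.7,85.]);C=R.from_euler('zy',[-101+90,30],degrees=True)  # placeholder
yc=np.array([np.cos(np.radians(-11)),np.sin(np.radians(-11)),0]);l=np.cross([0,0,1],yc)
zc=.5*l+np.array([0,0,.8660254]);xc=np.cross(yc,zc);M=np.c_[xc,yc,zc]
clip=lambda p:(M.T@(np.array(p)-O)).round(1)
E
python3 - <<'E'
from fit import *
S=get_image("scene");s=env.sense()
pts=[np.array(p)/4+[310,190] for p in((69,242),(283,145),(286,210))]
q=fit(S,s["eef_pos"],pts,-101+0)
print(q[:2])
for a in(-101,-90,-11+0):pass
print(clip(q[2]),clip(q[3]),"O px",proj(S,O),(proj(S,O)-[310,190])*4)
for n,p in(("rollerF",[9,47,8]),("rollerN",[9,-47,8]),("chan",[0,88,-21]),("pinfork",[0,47,-7])): print(n,(proj(S,O+M@np.array(p))-[310,190])*4)
E
```

```text
(array([-102.6,  -24.9,    3.6,    9.8]), np.float64(0.92))
[ 21.7 -18.5  71.2] [19.7 70.5 28.4] O px [359.37366977 263.36992807] [197.49467909 293.47971226]
rollerF [258.34337142 255.27890986]
rollerN [144.6079786  310.13732737]
chan [308.48849319 273.85421826]
pinfork [255.99158865 276.70589071]
```

```bash
sed -i "s/'zxy'/'ZXY'/; s/a0,0,25,9/a0,0,-25,9/" fit.py
python3 - <<'E'
from fit import *
S=get_image("scene");s=env.sense()
pts=[np.array(p)/4+[310,190] for p in((69,242),(283,145),(286,210))]
q=fit(S,s["eef_pos"],pts,-101)
print(q[:2]);print("axis",clip(q[2]),"tip",clip(q[3]),q[3].round(1))
E
```

```text
(array([-101.4,    1.7,  -24.9,    9.8]), np.float64(0.9))
axis [ 21.7 -18.5  71.2] tip [19.6 70.6 28.4] [549.7 -28.9 119.4]
```

Emit:
apply_moves([
  [46,0,-0.02,-0.3,0],
  [46,0,-0.02,-0.35,0],
  [46,0,-0.02,-0.35,0],
  [46,0,-0.02,-0.3,0],
  [46,0,0,-0.15,0],
  [46,0,0,0,0],
  [46,0,0,0,0],
])

```text
t: 9.4
eef_pos: [467.3, 11.8, 121.6]
tool_rot: [0.744, 0.668, -0.0, 0.0]
contact_force: [0.2, 0.3, -2.7]
grip_width: 0.576
grip_force: 30.0
```

Emit:
apply_moves([
  [46,-0.01,-0.05,-0.087,0],
  [46,-0.01,-0.05,-0.087,0],
  [46,0,0,0,0],
])

```text
t: 9.7
eef_pos: [466.4, 8.6, 116.2]
tool_rot: [0.744, 0.668, -0.0, -0.0]
contact_force: [0.1, 0.6, -2.7]
grip_width: 0.576
grip_force: 30.0
```

Emit:
apply_moves([
  [46,-0.005,-0.033,-0.058,0],
  [46,0,0,0,0],
  [46,0,0,0,0],
])

```text
t: 10.0
eef_pos: [466.5, 7.9, 114.6]
tool_rot: [0.744, 0.668, 0.0, 0.0]
contact_force: [-0.0, 0.1, -3.1]
grip_width: 0.577
grip_force: 30.0
```

Emit:
apply_moves([
  [46,-0.005,-0.025,-0.043,0],
  [46,0,0,0,0],
])

```text
t: 10.2
eef_pos: [466.3, 7.8, 113.5]
tool_rot: [0.744, 0.668, 0.0, -0.0]
contact_force: [-1.5, 2.7, 1.3]
grip_width: 0.574
grip_force: 30.0
```

Emit:
apply_moves([
  [46,-0.005,-0.025,-0.043,0],
  [46,0,0,0,0],
])

```text
t: 10.4
eef_pos: [465.8, 7.3, 112.3]
tool_rot: [0.744, 0.668, 0.0, -0.001]
contact_force: [-5.3, 4.0, 5.4]
grip_width: 0.577
grip_force: 30.3
```

Emit:
apply_moves([
  [46,-0.005,-0.025,-0.043,0],
  [46,0,0,0,0],
])

```text
t: 10.6
eef_pos: [465.6, 6.9, 111.2]
tool_rot: [0.744, 0.668, 0.0, -0.001]
contact_force: [-6.3, 5.3, 8.4]
grip_width: 0.575
grip_force: 31.3
```

Emit:
apply_moves([
  [46,0.003,0.018,0.03,0],
  [46,0.065,-0.013,0,0],
  [46,0.065,-0.013,0,0],
  [46,0,0,0,0],
])

```text
t: 11.0
eef_pos: [469.2, 6.0, 111.7]
tool_rot: [0.744, 0.668, -0.0, -0.001]
contact_force: [-6.3, 3.9, 5.0]
grip_width: 0.572
grip_force: 30.9
```

Emit:
apply_moves([
  [46,0.065,-0.013,0,0],
  [46,0.03,-0.006,0,0],
])

```text
t: 11.2
eef_pos: [471.4, 5.7, 111.6]
tool_rot: [0.744, 0.668, -0.001, -0.002]
contact_force: [-9.1, 5.9, 7.4]
grip_width: 0.58
grip_force: 31.1
```

Emit:
apply_moves([
  [46,0.065,-0.013,0,0],
  [46,0.03,-0.006,0,0],
])

```text
t: 11.4
eef_pos: [474.1, 5.2, 111.6]
tool_rot: [0.744, 0.668, -0.001, -0.002]
contact_force: [-9.3, 5.4, 8.5]
grip_width: 0.573
grip_force: 31.2
```

Emit:
apply_moves([
  [46,0.065,-0.013,0,0],
  [46,0.03,-0.006,0,0],
])

```text
t: 11.6
eef_pos: [476.8, 4.7, 111.6]
tool_rot: [0.744, 0.668, -0.001, -0.002]
contact_force: [-9.3, 5.1, 7.8]
grip_width: 0.573
grip_force: 31.2
```

Run:
```python
from fit import *
S=get_image("scene");s=env.sense();g=cv2.cvtColor(S["color"],cv2.COLOR_RGB2GRAY)
print(s["torque"].round(2),s["contact_force"].round(1))
P=s["eef_pos"]+[0,0,9.8]
for rl,pt in((-25,1.7),(-30,1.7),(-25,4)):
    r=R.from_euler('ZXY',[-101.4,pt,rl],degrees=True)
    print(rl,pt,[proj(S,P+r.apply(np.array(l)-[0,0,19.])).round(1) for l in([0,-75,0],[0,95,0],[0,88,-45])],"tip",clip(P+r.apply([0,88,-64])),"axis",clip(P+r.apply([0,0,-19])))
def pr(x,y,w,h):
    print("x0",x,"y0",y)
    for q in g[y:y+h,x:x+w]: print(' '.join(f"{v:3d}" for v in q))
pr(324,252,20,18);pr(378,224,26,24)
```

```text
[ 0.83  1.51 -0.12] [-7.9  4.6  6.8]
-25 1.7 [array([331.9, 268.4]), array([383.7, 242.7]), array([385.7, 259.7])] tip [  0.4  82.3 -22.1] axis [ 2.4 -6.8 20.8]
-30 1.7 [array([332.3, 268.5]), array([384.1, 242.7]), array([387.1, 259.8])] tip [  5.9  82.2 -22.3] axis [ 4.1 -6.8 20.7]
-25 4 [array([332.2, 269.3]), array([384. , 241.4]), array([386.4, 258.3])] tip [  2.2  84.4 -18.9] axis [ 2.4 -6.1 20.8]
x0 324 y0 252
 66 219 248 238 237 233 231 229 230 233 237 241 242 240 242 245 228 129  22  32
 70 168 240 237 232 232 228 233 232 233 233 236 235 237 241 249 231 123  15  28
 81  64 208 236 232 230 231 232 236 234 236 234 237 238 240 248 213  96  13  29
 90  59 172 235 237 232 232 232 232 235 240 243 240 240 241 242 228 129  18  15
 91  77  88 204 233 230 227 231 233 235 238 240 240 235 235 238 247 225 156  69
 70  64 131 208 225 226 231 231 234 238 239 240 240 237 237 239 240 246 241 187
169 166 216 236 229 230 231 234 239 238 238 239 239 241 239 237 232 237 242 247
239 238 236 234 236 237 237 238 238 238 236 239 242 240 238 235 235 235 238 232
233 233 232 232 234 234 237 237 238 239
[... 2570 characters left out ...]
 223 224 213 209 207 208 201 202 203 161 138  80  14   4   2  20   7  11  25
221 217 215 205 188 165 162 221 232 229 225 224 218 210 203 202 200 208 175 159  97   0   0  12  11  10
218 210 194 175 149 113 111 220 240 239 236 234 229 227 219 218 215 221 221 234 190 158 104  16   3  12
196 176 152 125 101  83 173 238 241 239 240 238 238 240 237 233 231 231 232 230 230 229 193 159 105  22
159 128 103  83  68  86 234 247 239 235 235 233 239 241 241 239 238 236 235 233 229 225 224 230 189 154
 92 105  91  67  78  84 233 247 236 231 232 227 232 235 235 236 236 235 235 231 229 227 226 227 225 225
174 218 176  97  81  84 208 241 233 231 228 228 232 230 230 228 231 232 232 229 230 231 231 227 224 224
```

Emit:
apply_moves([
  [46,-0.005,-0.033,-0.058,0],
  [46,0,0,0,0],
])

```text
t: 11.85
eef_pos: [477.0, 5.1, 110.3]
tool_rot: [0.744, 0.668, 0.0, -0.002]
contact_force: [-10.9, 8.8, 13.3]
grip_width: 0.578
grip_force: 33.0
```

Emit:
apply_moves([
  [46,0.009,0.05,0.09,0],
  [46,0,0,0,0],
])

```text
t: 12.05
eef_pos: [478.8, 3.8, 112.7]
tool_rot: [0.744, 0.668, 0.0, 0.0]
contact_force: [0.2, -0.6, -2.1]
grip_width: 0.576
grip_force: 30.7
```

Emit:
apply_moves([
  [46,0.05,-0.01,0,0],
  [46,0,0,0,0],
])

```text
t: 12.25
eef_pos: [480.5, 3.4, 112.4]
tool_rot: [0.744, 0.668, -0.0, 0.0]
contact_force: [-0.4, -0.4, -3.9]
grip_width: 0.574
grip_force: 30.7
```

Emit:
apply_moves([
  [46,0.05,-0.01,0,0],
  [46,0,0,0,0],
])

```text
t: 12.45
eef_pos: [481.8, 3.3, 112.4]
tool_rot: [0.744, 0.668, -0.0, 0.0]
contact_force: [-0.3, -1.1, -3.7]
grip_width: 0.576
grip_force: 30.7
```

Emit:
apply_moves([
  [46,0.05,-0.01,0,0],
  [46,0,0,0,0],
])

```text
t: 12.65
eef_pos: [483.4, 3.1, 112.5]
tool_rot: [0.744, 0.668, -0.0, 0.0]
contact_force: [0.4, -1.8, -3.7]
grip_width: 0.573
grip_force: 30.7
```

Emit:
apply_moves([
  [46,-0.005,-0.025,-0.043,0],
  [46,0,0,0,0],
])

```text
t: 12.85
eef_pos: [483.4, 3.2, 111.5]
tool_rot: [0.744, 0.668, 0.001, -0.0]
contact_force: [-2.4, 2.6, 1.5]
grip_width: 0.573
grip_force: 31.4
```

Emit:
apply_moves([
  [46,-0.003,-0.016,-0.03,0],
  [46,0,0,0,0],
])

```text
t: 13.05
eef_pos: [483.4, 3.4, 111.0]
tool_rot: [0.744, 0.668, 0.001, -0.0]
contact_force: [-3.0, 5.0, 6.0]
grip_width: 0.579
grip_force: 32.0
```

Emit:
apply_moves([
  [46,-0.003,-0.016,-0.03,0],
  [46,0,0,0,0],
])

```text
t: 13.25
eef_pos: [483.2, 3.7, 110.3]
tool_rot: [0.744, 0.668, 0.001, -0.001]
contact_force: [-5.7, 6.6, 10.3]
grip_width: 0.574
grip_force: 32.8
```

Emit:
apply_moves([
  [46,0.003,0.02,0.035,0],
  [46,0.05,-0.01,0,0],
  [46,0.05,-0.01,0,0],
])

```text
t: 13.55
eef_pos: [483.9, 3.6, 110.7]
tool_rot: [0.744, 0.668, -0.001, -0.002]
contact_force: [-13.2, 9.1, 14.3]
grip_width: 0.577
grip_force: 33.0
```

Emit:
apply_moves([
  [46,0.05,-0.01,0,0],
  [46,0.05,-0.01,0,0],
])

```text
t: 13.75
eef_pos: [485.6, 3.5, 110.5]
tool_rot: [0.744, 0.668, -0.001, -0.004]
contact_force: [-15.5, 9.6, 14.4]
grip_width: 0.574
grip_force: 33.4
```

Emit:
apply_moves([
  [46,0.05,-0.01,0,0],
  [46,0.05,-0.01,0,0],
])

```text
t: 13.95
eef_pos: [488.9, 2.6, 110.5]
tool_rot: [0.744, 0.668, -0.001, -0.003]
contact_force: [-11.1, 6.7, 11.3]
grip_width: 0.578
grip_force: 32.6
```

Emit:
apply_moves([
  [46,0.05,-0.01,0,0],
  [46,0.05,-0.01,0,0],
])

```text
t: 14.15
eef_pos: [492.3, 0.8, 109.9]
tool_rot: [0.745, 0.668, -0.001, -0.002]
contact_force: [-8.0, 5.0, 2.8]
grip_width: 0.577
grip_force: 31.3
```

Emit:
apply_moves([
  [46,-0.005,-0.033,-0.058,0],
  [46,0,0,0,0],
])

```text
t: 14.35
eef_pos: [492.9, 0.9, 108.4]
tool_rot: [0.745, 0.668, -0.0, -0.002]
contact_force: [-6.7, 8.2, 3.0]
grip_width: 0.579
grip_force: 32.0
```

Emit:
apply_moves([
  [46,-0.005,-0.033,-0.058,0],
  [46,0,0,0,0],
])

```text
t: 14.55
eef_pos: [493.1, 0.8, 106.8]
tool_rot: [0.744, 0.668, 0.0, -0.003]
contact_force: [-6.1, 11.6, 3.8]
grip_width: 0.578
grip_force: 32.8
```

Emit:
apply_moves([
  [46,0.004,0.04,0,0],
  [46,0.004,0.04,0,0],
  [46,0,0,0,0],
])

```text
t: 14.85
eef_pos: [493.2, 1.2, 106.6]
tool_rot: [0.744, 0.668, -0.001, -0.002]
contact_force: [-5.6, 4.0, 3.5]
grip_width: 0.575
grip_force: 32.9
```

Run:
```python
from fit import *
S=get_image("scene");s=env.sense()
print(s["eef_pos"].round(1),s["torque"].round(2),s["contact_force"].round(1),clip(s["eef_pos"]+[0,0,9.8]))
cv2.imwrite("pics/s6.png",cv2.resize(S["color"][210:300,310:420,::-1],(770,630)[:2],interpolation=2)[:600])
P=s["eef_pos"]+[0,0,9.8];r=R.from_euler('ZXY',[-101,0,-28],degrees=True)
print([((proj(S,P+r.apply(np.array(l)-[0,0,19.]))-[310,210])*7).round() for l in([0,-75,0],[0,95,0],[0,88,-45])])
print([((proj(S,O+M@np.array(l))-[310,210])*7).round() for l in([0,-75,0],[0,95,0],[9,47,8],[9,-47,8])])
```

```text
[493.2   1.2 106.7] [ 0.69  1.3  -0.7 ] [-5.5  4.6  2. ] [ 1.9  9.3 35.2]
[array([193., 400.]), array([547., 231.]), array([563., 349.])]
[array([183., 452.]), array([539., 280.]), array([452., 307.]), array([253., 403.])]
```

View pics/s6.png

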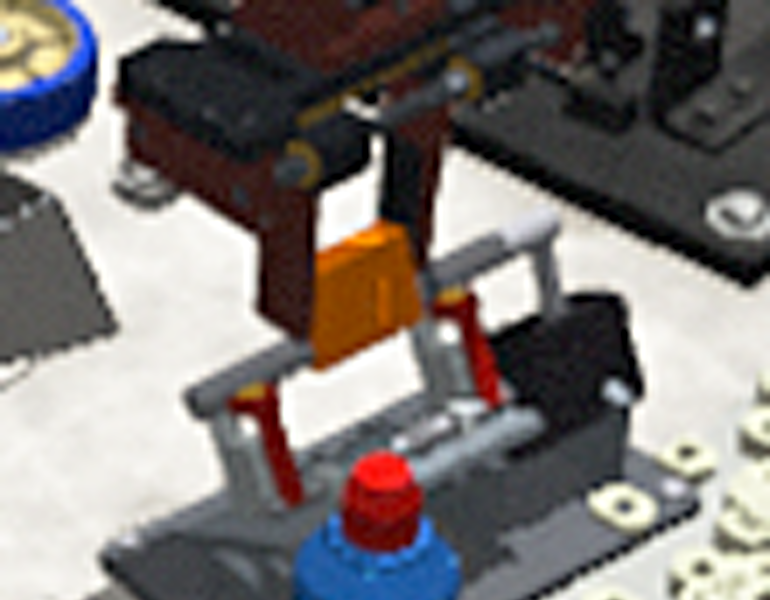

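Emit:
apply_moves([
  [46,-0.005,0.0,-0.058,0],
  [46,0,0,0,0],
])

```text
t: 15.1
eef_pos: [493.4, 1.2, 105.8]
tool_rot: [0.744, 0.668, -0.0, -0.002]
contact_force: [-8.2, 4.7, 13.6]
grip_width: 0.577
grip_force: 33.9
```

Emit:
apply_moves([
  [46,-0.005,-0.033,-0.058,0],
  [46,0,0,0,0],
])

```text
t: 15.3
eef_pos: [493.7, 1.1, 104.9]
tool_rot: [0.744, 0.668, 0.0, -0.002]
contact_force: [-10.6, 7.7, 22.7]
grip_width: 0.576
grip_force: 35.0
```

Emit:
apply_moves([
  [46,-0.005,-0.033,-0.058,0],
  [46,0,0,0,0],
])

```text
t: 15.5
eef_pos: [494.0, 1.0, 103.6]
tool_rot: [0.744, 0.669, 0.001, -0.002]
contact_force: [-10.2, 9.3, 26.4]
grip_width: 0.575
grip_force: 36.7
```

Emit:
apply_moves([
  [46,-0.065,0.013,0,0],
  [46,0,0,0,0],
])

```text
t: 15.7
eef_pos: [493.9, 0.8, 103.7]
tool_rot: [0.744, 0.668, 0.002, -0.0]
contact_force: [-4.1, 7.4, 19.5]
grip_width: 0.576
grip_force: 36.0
```

Emit:
apply_moves([
  [46,-0.005,-0.033,-0.058,0],
  [46,0,0,0,0],
])

```text
t: 15.9
eef_pos: [494.1, 0.9, 102.8]
tool_rot: [0.744, 0.669, 0.003, -0.001]
contact_force: [-6.5, 11.0, 28.9]
grip_width: 0.573
grip_force: 37.8
```

Emit:
apply_moves([
  [46,-0.005,-0.033,-0.058,0],
  [46,0,0,0,0],
])

```text
t: 16.1
eef_pos: [493.7, -0.8, 100.6]
tool_rot: [0.743, 0.669, 0.002, -0.0]
contact_force: [-3.8, 8.1, 19.0]
grip_width: 0.574
grip_force: 38.2
```

Emit:
apply_moves([
  [46,-0.005,-0.033,-0.058,0],
  [46,0,0,0,0],
])

```text
t: 16.3
eef_pos: [493.1, -2.7, 97.5]
tool_rot: [0.743, 0.669, 0.001, 0.0]
contact_force: [-0.7, 5.7, 5.8]
grip_width: 0.573
grip_force: 37.4
```

Emit:
apply_moves([
  [46,-0.005,-0.033,-0.058,0],
  [46,0,0,0,0],
])

```text
t: 16.5
eef_pos: [492.6, -4.4, 95.0]
tool_rot: [0.744, 0.669, 0.001, 0.0]
contact_force: [3.1, 4.9, -3.6]
grip_width: 0.574
grip_force: 36.7
```

```bash
cat > ends.py <<'E'
from fit import *
S=get_image("scene");s=env.sense();g=cv2.cvtColor(S["color"],cv2.COLOR_RGB2GRAY)
print(s["t"],s["eef_pos"].round(1),s["contact_force"].round(1),clip(s["eef_pos"]+[0,0,9.8]))
for z in(0,6,12):print(z,[proj(S,O+M@np.array([0,v+9,z])).round(1) for v in(-75,95)])
def pr(x,y,w,h):
    print("x0",x,"y0",y)
    for q in g[y:y+h,x:x+w]: print(' '.join(f"{v:3d}" for v in q))
pr(332,262,14,16);pr(378,234,20,20)
E
python3 ends.py
```

```text
16.55 [492.5  -4.4  94.9] [ 2.6  5.  -4.3] [ 0.9  9.8 22.2]
0 [array([339. , 273.3]), array([389.4, 248.8])]
6 [array([338.3, 271. ]), array([388.8, 246.6])]
12 [array([337.6, 268.7]), array([388.2, 244.5])]
x0 332 y0 262
239 240 237 240 239 237 238 236 237 237 236 236 236 236
240 242 240 242 243 241 240 240 244 243 247 245 242 240
242 243 242 241 242 241 244 247 240 234 240 252 254 243
241 240 241 239 238 240 236 231 201 169 174 237 248 204
236 240 238 239 238 243 187 127 134 132 116 133 123 110
235 234 236 240 241 247 192 103 118 126  91  44  38  64
237 239 242 242 249 247 199 127 117 127 102  49  20  27
241 240 244 247 248 192 111 113 123 115  99  70  56  45
242 244 243 247 247 154  56  99 108 102  94  81  70  57
244 245 246 247 254 196  70  74  89  89  78  65  75 132
242 245 245 244 248 226 119  45  63  66  76 111 128 176
239 243 242 241 244 239 187 120  98  74  90 130 139 143
240 241 240 242 244 247 241 234 183 113  89  93  91 118
243 242 241 239 240 242 244 250 244 160  83  92  91  90
241 240 239 239 239 240 240 242 253 194  94  92  96  91
239 238 236 239 241 239 238 242 247 21
[... 931 characters left out ...]
 230 232 213 211 218 208 215 226 240 242 239 237 238 235 231
239 243 248 239 235 211 210 217 216 209 197 175 177 231 240 233 235 237 235 234
248 242 229 177 205 225 217 210 196 185 159 124 131 218 232 231 233 231 231 229
230 188 127  99 161 205 193 184 159 138 104  85 153 226 231 227 228 229 229 229
122 110 110 111  99 143 159 136 108  87  68 121 226 243 235 233 231 227 231 233
117 114 109 103  91  96  92 114  88  61  75 139 237 250 236 226 231 226 226 240
 92 106  96  83  67 100 104 196 161  73  86 111 198 218 171 152 150 145 149 183
 47  76  71 101 105 183 216 251 207  97  92 117 117  61   0   1   3  16  12  10
 28 103 110 194 219 244 253 255 204  92  86 118  94  34  19  32  44  39  15  15
```

Emit:
apply_moves([
  [53,0,0,0,0],
  [53,0,0,0,0],
  [53,0,0,0,0],
])

```text
t: 16.85
eef_pos: [491.7, -4.2, 94.8]
tool_rot: [0.744, 0.668, 0.0, -0.001]
contact_force: [-0.8, 6.7, -0.7]
grip_width: 0.603
grip_force: 3.0
```

Emit:
apply_moves([
  [53,0.01,0.05,0.087,0],
  [53,0.02,0.1,0.17,0],
  [53,0.03,0.15,0.26,0],
  [53,0.03,0.15,0.26,0],
  [53,0.03,0.15,0.26,0],
  [53,0.03,0.15,0.26,0],
  [20,0,0,0,0],
  [0,0,0,0,0],
  [0,0,0,0,0],
  [0,0,0,0,0],
  [0,0,0,0,0],
  [0,0,0,0,0],
])

```text
t: 18.05
eef_pos: [496.3, 17.0, 133.6]
tool_rot: [0.744, 0.668, -0.0, -0.0]
contact_force: [0.3, -0.7, -0.5]
grip_width: 0.094
grip_force: 0.0
```

```bash
python3 ends.py
```

```text
18.1 [496.3  17.  133.6] [ 0.  -0.  -0.2] [ 1.4  9.3 66.7]
0 [array([339. , 273.3]), array([389.4, 248.8])]
6 [array([338.3, 271. ]), array([388.8, 246.6])]
12 [array([337.6, 268.7]), array([388.2, 244.5])]
x0 332 y0 262
237 237 237 239 241 238 236 235 235 236 237 237 235 235
240 241 243 241 243 240 239 239 244 244 245 246 241 239
242 242 242 242 242 241 245 249 242 234 240 253 255 244
238 241 240 238 238 241 233 229 197 172 173 237 248 205
235 238 241 239 239 239 188 130 136 143 112 132 125 102
236 237 236 239 240 245 189 100 106 128  87  24  31  34
239 240 241 241 246 249 239 141 103 113  89  40  22  33
240 241 243 245 248 250 225 145 117 126 110  81  64  61
243 242 243 245 251 226 125 101 117 117 115 102  95  80
243 246 246 246 251 186  69  80 102 105  97  80  75  72
242 244 245 244 252 199  89  59  84  85  74  69  82 112
240 242 242 239 247 239 145  55  62  64  69  72 102 144
239 240 241 240 242 251 235 154  94  74  86  97  99 115
242 242 240 238 240 245 251 238 221 150  87  91  95  88
242 241 240 237 239 239 240 246 255 198  96  90  93  88
236 236 236 239 241 242 239 241 250 214
[... 930 characters left out ...]
 237 237 239 240 228 231 233 238 240 240 237 237 237 236 233
239 238 239 240 239 239 240 222 225 218 219 222 230 235 237 235 234 236 235 231
242 239 241 240 240 235 234 203 209 220 218 209 220 232 234 230 230 232 231 229
240 240 243 237 238 229 222 224 220 208 193 175 173 226 231 228 229 227 228 228
246 242 229 222 229 226 214 207 194 183 158 127 115 209 238 231 229 233 230 233
225 200 160 195 218 203 194 178 154 133 107  91 163 240 238 228 232 227 220 239
124 106 100 179 196 170 153 125 103  82  81 127 212 217 169 151 147 147 148 183
 86 108 103 137 148 124  89 104 100  68 109 148 127  52   0   0  10  11  12  10
 77  93  93  75  73  99 167 221 160  85 105 130  87  12  25  34  38  32  25  12
```

Emit:
apply_moves([
  [0,-0.16,-0.03,-0.2,0],
  [0,-0.16,-0.03,-0.35,0],
  [0,0,0,0,0],
  [0,-0.01,-0.05,-0.087,0],
  [0,-0.01,-0.05,-0.087,0],
  [0,0,0,0,0],
])

```text
t: 18.7
eef_pos: [486.1, 12.1, 111.8]
tool_rot: [0.744, 0.668, -0.0, -0.0]
contact_force: [-0.5, 1.0, -0.2]
grip_width: 0.004
grip_force: 0.0
```

Emit:
apply_moves([
  [0,-0.005,-0.033,-0.058,0],
  [0,0,0,0,0],
])

```text
t: 18.9
eef_pos: [486.3, 11.9, 110.7]
tool_rot: [0.744, 0.668, 0.001, -0.0]
contact_force: [-1.7, 1.8, 4.2]
grip_width: 0.004
grip_force: 2.5
```

Emit:
apply_moves([
  [0,-0.005,-0.033,-0.058,0],
  [0,0,0,0,0],
])

```text
t: 19.1
eef_pos: [486.6, 12.3, 109.9]
tool_rot: [0.744, 0.668, 0.001, -0.001]
contact_force: [-4.3, 5.8, 16.8]
grip_width: 0.006
grip_force: 8.2
```

Emit:
apply_moves([
  [0,-0.005,-0.033,-0.058,0],
  [0,0,0,0,0],
])

```text
t: 19.3
eef_pos: [486.8, 12.9, 109.2]
tool_rot: [0.744, 0.669, 0.003, -0.001]
contact_force: [-7.7, 10.7, 28.1]
grip_width: 0.005
grip_force: 14.4
```

Emit:
apply_moves([
  [0,-0.005,-0.025,-0.045,0],
  [0,0,0,0,0],
])

```text
t: 19.5
eef_pos: [487.0, 13.4, 108.6]
tool_rot: [0.743, 0.669, 0.003, -0.002]
contact_force: [-10.1, 14.6, 37.4]
grip_width: 0.011
grip_force: 19.0
```

```bash
python3 ends.py
```

```text
19.55 [487.   13.4 108.6] [-9.8 14.2 36.2] [-6.5  0.9 42.3]
0 [array([339. , 273.3]), array([389.4, 248.8])]
6 [array([338.3, 271. ]), array([388.8, 246.6])]
12 [array([337.6, 268.7]), array([388.2, 244.5])]
x0 332 y0 262
238 240 238 238 241 239 239 235 235 236 237 237 234 235
241 241 242 241 243 239 239 240 244 245 247 244 241 241
241 243 244 241 241 242 244 246 240 233 242 251 255 245
240 240 240 238 238 240 235 230 199 171 175 237 248 207
236 238 239 239 240 239 193 122 135 141 113 136 123 103
235 236 237 238 241 244 186 100 108 135  88  23  35  40
239 240 241 242 244 250 234 142  99 119  94  42  20  24
241 241 242 245 248 249 237 162 112 126 111  83  57  59
241 243 244 245 251 223 159 125 113 113 112 100  91  86
242 246 245 246 251 187  66  71 102 105  99  88  81  76
242 245 245 245 250 201  87  55  85  82  80  72  79 107
240 241 242 242 245 238 148  57  61  70  73  73  99 143
240 239 242 241 243 251 236 137  79  78  81  95 102 121
242 242 240 239 240 244 252 232 210 151  84  91  91  93
241 240 240 238 240 241 241 246 255 201  94  93  96  90
239 236 238 237 239 239 239 242 248 21
[... 931 characters left out ...]
 239 238 237 236 238 234 234 239 239 241 238 236 237 236 233
237 237 240 239 239 238 240 239 233 226 224 226 233 235 237 236 236 234 237 231
241 239 239 241 241 234 233 233 223 214 210 211 222 232 233 231 232 232 230 229
241 239 240 232 232 224 216 218 217 208 196 180 174 227 231 228 228 229 230 227
241 233 232 223 223 221 215 208 201 186 160 131 116 216 237 233 232 232 229 232
239 229 223 220 216 205 196 177 160 134 106  99 141 230 239 228 228 222 223 238
174 187 208 208 193 176 156 131 102  78  91 126 176 209 177 144 152 146 149 181
 76  95 167 178 151 125  93 103 119  89 120 149 127  60   0   0   9  14  17   8
 76  91 133 127  86 101 162 217 181 108 111 144 102  31  20  23  39  32  30   5
```

Emit:
apply_moves([
  [0,0.02,0.1,0.17,0],
  [0,0.03,0.15,0.4,0],
  [0,0,0.5,0.7,0],
  [0,0,0.9,0.8,0],
  [0,0,0.9,0.8,0],
  [0,0,0.9,0.5,0],
  [0,0,0.9,0.2,0],
  [0,0,0,0,0],
])

```text
t: 20.35
eef_pos: [487.4, 143.2, 213.9]
tool_rot: [0.743, 0.67, 0.001, -0.0]
contact_force: [0.4, 0.5, 0.3]
grip_width: 0.003
grip_force: 0.0
```

Run:
```python
from fit import *
S=get_image("scene");T=get_image("top");a=cv2.imread("pics/scene0.png")[:,:,::-1].copy();b=cv2.imread("pics/top0.png")[:,:,::-1].copy()
print(env.sense()["t"],env.sense()["eef_pos"])
for n,c,o,bx in(("S",S["color"],a,(335,245,50,40)),("T",T["color"],b,(360,215,40,60))):
  for im in(o,c):
    print(n,[(int(m[0]),m[1].tolist()) for m in mask(im,bx,(12,120,150),(32,255,255))],"red",[(int(m[0]),m[1].tolist()) for m in mask(im,bx,(0,150,60),(8,255,255))])
g=cv2.cvtColor(T["color"],cv2.COLOR_RGB2GRAY);sat=cv2.cvtColor(T["color"],cv2.COLOR_RGB2HSV)
m=cv2.inRange(sat[215:280,355:410],(8,140,100),(24,255,255));k=max(cv2.findContours(m,0,1)[0],key=cv2.contourArea);r=cv2.minAreaRect(k);print("handle top",r,np.array(r[0])+[355,215])
print("exp",proj(T,O+M@np.array([0,9.5,29])),[proj(T,O+M@np.array([0,v+9.5,0])).round(1) for v in(-75,95)],proj(T,O+M@np.array([9,47,8])),proj(T,O+M@np.array([9,-47,8])))
d=cv2.absdiff(T["color"],b).max(2)[200:285,350:405];
for y in range(0,85,2): print(200+y,''.join('#' if v>40 else '+' if v>20 else '.' for v in d[y]))
```

```text
20.45 [487.02161739 139.18680157 212.79451176]
S [(4, [374.5, 252.0]), (6, [345.83, 265.67])] red [(45, [377.78, 259.8]), (51, [348.78, 272.86]), (80, [363.96, 278.96])]
S [(241, [361.79, 256.71]), (4, [374.5, 252.0]), (6, [345.83, 265.67])] red [(46, [377.7, 259.35]), (55, [348.69, 272.84]), (77, [363.9, 279.84])]
T [(13, [380.0, 226.31]), (10, [373.5, 262.0])] red [(4, [382.5, 226.5])]
T [(11, [380.09, 226.64]), (121, [371.17, 237.95]), (12, [373.5, 262.0])] red [(8, [382.75, 226.62])]
handle top ((18.03845977783203, 23.807693481445312), (10.59027099609375, 19.611614227294922), 11.309932708740234) [373.03845978 238.80769348]
exp [371.34028523 239.02415183] [array([370.5, 268.8]), array([382.3, 205.7])] [380.28550302 226.72033586] [373.72408164 262.05482115]
200 .......................................................
202 .......................................................
204 ..............................+##+.....................
206 .............................######....................
208 ............................+######+...................
210 ..........................
[... 1549 characters left out ...]
........................................
264 #######+..........+##+.................................
266 ########+.........+####................................
268 #########........+..++.................................
270 #########+.............................................
272 ###########......+##+..................................
274 ###########.......+++..................................
276 ############...........................................
278 ############+..........................................
280 #############..........................................
282 #############+.........................................
284 ##############.........................................
```

```bash
python3 -c "
from station import env
print(env.close_job())"
```

```text
the job is handed in; nothing more can be done
None
```

The rod is in the sloped stand: the pin is in the socket, the rod is pushed home in both forks, and the jaw has closed over it, since both rollers are back where they started in both camera views. I let go and handed the job in about 20 s into the 51 s limit. I never felt contact with the spray can or bearing, but did not measure their final positions, and the hand-in gave no verdict.

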